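Shut off the water in the meter box

ROBOT

A 6-joint arm with a two-finger parallel gripper is mounted at the origin on the work surface. World frame = base frame: x ahead of the robot, y to its left, z up, the work surface at z = 0. Lengths are in mm, angles in rad, forces in N, time in s.
With the tool pointing down it reaches from about 350 to 775 mm from the base axis. Payload 7.3 kg.
Tool frame: the origin (TCP) lies on the centre line of the jaws, within the pads' length; the fingertips stand 22 mm ahead of it and the grasp point (between the pads) lies 3 mm ahead of it; z points along the fingers, y is the direction in which the jaws open and shut (so a half turn about z gives the same grasp; the last joint's range is limited). The gripper opens to 92 mm and grips with 3 to 60 N. Pads are 19 mm wide; open, the fingers measure 130 mm over their backs; the gripper's body (75 mm by 190 mm) begins 47 mm behind the grasp point.
Start: joints at [0.979, 0.342, 1.524, -0, 1.275, -0.146], TCP at [226.359, 473.717, 216.941] pointing down, gripper open.
Joint ranges: [-2.53, 2.53], [-0.77, 2.02], [0.04, 2.7], [-1, 4.14], [0.28, 2.66], [-3.11, 3.11]. Speed limits (rad/s): [2.57, 2.57, 3.14, 3.14, 3.14, 3.14].

INTERFACE

Orientations are given as [roll, pitch, yaw] about the fixed x, y, z axes, in that order (R = Rz(yaw) Ry(pitch) Rx(roll)).
In Python, from plant import get_obs, capture, bot, spot_in gives the robot as it stands.
- The arm moves only by the shell command python3 -m handwheel 'ROWS' [OPENING]. ROWS is JSON, a list of rows, each a list of 2 entries, a list of its own where there are three numbers: the shift along the world's x, y, z in mm, then the turn, a rotation vector about the world's x, y, z in rad. In form: [[[x, y, z], [wx, wy, wz]], ...]. A call has 1 to 12 rows; each row shifts and turns the commanded pose from where the row before left it; what a row does not reach is not made up. A row lasts 1/8 s, in which the tool goes at most 62.5 mm and 10.7 degrees, less where a joint would pass 70% of its speed; a pose out of reach is approached as far as the arm can. A call is refused whole if a number of a shift passes 62.5 or a number of a turn 0.188, either way. A call with a gripper value outside its range is refused whole. OPENING is the closure, from 0 (fully open) to 1 (shut), set as the call begins (- or left out, the last holds). The fingers move at their own pace and stop on an object; the grip force is fixed at half the most. Time passes only in rows, so rows that do not move let the fingers close. It gives the time, the measured TCP pose, the force and the opening at its end, in the units of the state.
- get_obs(): the state, without advancing time (a new reading comes with each control period).
- capture(name): name is "scene" or "top" or "wrist"; returns a dict with "img" (480x640x3 uint8, red, green, blue), "fx", "fy", "cx", "cy" (pixels), "cam_to_world" (4x4, takes a point from camera to world coordinates). Camera axes: x right, y up, looking along -z (the intrinsics and any distortion apply to the point x, -y, -z); pixel columns grow to the right and rows downward; lengths in mm; the calibration is good to about 2 mm. A picture is of the moment at which its call begins. There is no depth.
- bot.close_job(): hands the job in, once; it reports no verdict.
Trained networks look in the newest picture that a camera, given by its name, has taken for a name from the list of things; names that differ only in an ending like _2 or _b are one class to them, and where a whole thing is asked for, a point or a joint stands for the part that bears it (a point fixed in the world has none). Each returns a list of dicts, best first, with "score" (0 to 1); they miss things now and then, are a little off and sometimes report something else, mostly with a low value. They report only what shows in the picture. A call takes as long as a camera call.
- spot_in(thing, camera): "xyz" ([x, y, z] in mm, in the coordinates of the camera as it stood for that picture, good to about 4 mm: the middle of the surface that is visible of it).
The state is a dict: "time": time; "joint_positions": joint angles; "dq": joint speeds; "tau": joint torques, N m; "tool_pos": TCP position; "tcp_rot": TCP orientation; "contact_force": force on the tool from outside, world axes, zero at the start; "moment": the same for the moment, N m; "grip_width": finger opening in mm.
Only numpy, scipy, OpenCV 4.12 (cv2) and the standard library are available. Lean on these libraries where they do the work, as an engineer would, in place of code of your own. Each camera call takes 0.05 s, during which the arm holds its last target. There are 200 camera calls.

TASK

Shut off the water at the meter: turn the wing knob of the white meter box a full quarter turn counter-clockwise to release its cover, and swing the cover up until it stands upright or further back on its own. Then ease the lever of the valve inside a quarter turn clockwise to its stop, square across the pipe, without forcing it and without knocking the water meter beside it. Leave the cover standing open, and leave the other things on the shelf where they are.

Things in the scene. Friction and masses are not known exactly. Their poses are not given: they have to be found in the camera images.
- meter_box: White sheet-steel water-meter box screwed to the shelf, 320 (x) x 230 (y) x 120 mm high, walls 3 mm, hinged cover on top. Origin: centre of the underside; x along the copper pipe, y to the hinge side, z up. The 22 mm pipe runs at y = 0, its centre 45 mm up, and bends into the shelf 207 mm from the origin at both ends. Inward flange at the top of the -y wall: y = -100 to -112 mm, 112 to 120 mm up.
- knob_grip (a point): Wing knob of the cam latch on the cover, at x 0, y -83 mm of the box; 198 mm from the hinge line, 38 mm from the free edge. Wing: upright bar 44 x 12 mm, 4 to 40 mm above the cover (flat base 42 mm across); grasp across the 12 mm. This point: on the axis, 28 mm above the cover (152 mm up). x: along the wing; z: out of the cover. Wing latched: along the box's x; released: along y, square to the hinge.
- latch (a joint): Turn of the knob in rad: 0 latched, grows counter-clockwise seen from above, stop at 1.571; starts at 0 to 0.1. The cam under the cover leaves the flange at about 1.15. Friction 0.08 N m; it stays where it is left. A released wing held across its thickness can pivot between the finger pads while the cover rises.
- cover_hinge (a point): Middle of the cover's hinge line, which runs along the box's x at its long +y side (y = +115 mm of the box), 120 mm above the shelf.
- cover (a joint): Opening of the cover in rad: 0 shut, 1.571 upright, stop at 1.83. Steel panel 328 x 236 x 4 mm, 0.45 kg, its top 124 mm up when shut, with a 14 mm skirt; upright, its free edge is 355 mm above the shelf. Stiff hinges (0.7 N m of friction): it stays at any angle; lifting it by the knob takes about 6 N. It cannot open while latched.
- lever_grip (a point): Middle of the black grip of the valve's lever, inside the box under the cover: 65 mm from the lever's axis, 83 mm above the shelf. The grip runs from 27 to 85 mm from the axis, 16 mm wide, 14 mm high (76 to 90 mm up). Its x axis points outwards along the lever. Below it only the pipe (top 56 mm up).
- lever_axis (a point): On the lever's upright turning axis (x = +35 mm, y = 0 of the box), 83 mm above the shelf. Below it is the brass valve body, 37 mm across at most, on the pipe.
- lever (a joint): Turn of the valve lever in rad: 0 open (along the pipe, to the box's +x), grows clockwise seen from above, firm stop at 1.571: shut, square across the pipe, to the box's -y. Starts at 0 to 0.12. Friction 0.5 N m (8 N at the grip's middle); stays where left. With the lever open there are 100 mm free between it and the +y wall, so closed fingers can go down there and push it.
- meter: Round water meter on the pipe, with a black register head 76 mm across, its top 87 mm above the shelf, centred at x = -75 mm, y = 0 of the box. Origin: on its axis at the shelf. Not to be knocked.
- toolbox: Bystander: closed green plastic toolbox, 180 x 350 x 180 mm high with its handle, 3 kg. Origin: centre of the underside; long side along its y.
- hammer: Bystander: tack hammer with a steel head and wooden handle, lying on the shelf, 250 mm long along its x.
- organiser: Bystander: open translucent compartment organiser, 220 x 160 x 45 mm high, with screws and wall plugs. Origin: centre of the underside.
- bumper_pot: Bystander: round grey pot of silicone bumpers, 72 mm across at the rim, 55 mm high. Origin: centre of the underside.

How it is judged (in metres and radians):
On the way, in this order (a step that is already met when the one before it is completed fails the run):
1. the latch knob is turned a quarter turn (past 1.3 rad) with the cover still down (value of joint latch above 1.3 rad and value of joint cover below 0.15 rad), for 0.1 s.
2. the cover stands open, at 1.35 rad or more (value of joint cover above 1.35 rad), for 0.2 s.
3. the valve lever is square across the pipe (1.48 rad or more) with the cover open (value of joint cover above 1.35 rad and value of joint lever above 1.48 rad), for 0.2 s.
At the end, for the whole second after the job is handed in: The cover stands open and still at 1.35 rad (77 degrees) or more, and the valve lever is at rest at 1.48 rad (85 degrees) or more, square across the pipe (all of step 3 and velocity of joint cover between -0.05 and 0.05 rad/s and velocity of joint lever between -0.05 and 0.05 rad/s); the robot touches nothing.
It fails at once if the valve lever is forced: the robot presses on it with more than 40 N (contact force between any of the arm, the fingers and lever above 40 N).
It fails at once if the water meter is knocked with more than 10 N (contact force between anything else and meter above 10 N).
It fails at once if the toolbox, hammer, organiser or bumper pot is shifted more than 30 mm (distance of any of toolbox, hammer, organiser, bumper_pot from where it was at the start of the episode above 0.03 m).
It also fails if it takes over 72 s, if anything falls off the work surface, if the arm or the gripper's body presses on something with over 40 N, if the wrist force passes 120 N, or if a joint passes its speed limit or range.

## Working session

There is one attempt and no reset: what is moved stays moved. The work goes in short steps, Python scripts to look and compute and a shell command to move; the robot and the scene stay as the last step left them, time stands still between calls to the robot, and variables do not carry over. Pictures are saved under pics/ and viewed, about 8 in all and at most 12, crops included, and the job is handed in when it is done.

```bash
mkdir -p pics
cat > h.py <<'E'
import numpy as np, cv2
from plant import get_obs, capture, bot, spot_in
def cap(c,name=None):
    d=capture(c)
    if name: cv2.imwrite('pics/'+name+'.png',d['img'][:,:,::-1])
    return d
def spot(t,c,d):
    M=np.array(d['cam_to_world']); out=[]
    for r in (spot_in(t,c) or [])[:2]:
        p=M@np.append(r['xyz'],1); out.append((round(r['score'],2),p[:3].round(1).tolist()))
    return out
def px(d,p):
    q=np.linalg.inv(np.array(d['cam_to_world']))@np.append(p,1)
    return (d['cx']+d['fx']*q[0]/-q[2], d['cy']+d['fy']*-q[1]/-q[2])
E
python3 - <<'E'
from h import *
o=get_obs();print({k:np.round(v,3).tolist() for k,v in o.items()})
for c in ('scene','top','wrist'):
    d=cap(c,c+'1');print(c,np.round(d['cam_to_world'],2).tolist(),d['fx'])
    for t in ('meter_box','knob_grip','cover_hinge','toolbox','hammer','organiser','bumper_pot'):
        print(t,spot(t,c,d))
E
```

```text
{'time': 0.0, 'joint_positions': [0.979, 0.343, 1.525, -0.0, 1.275, -0.146], 'dq': [-0.0, -0.002, -0.002, -0.001, -0.0, 0.0], 'tau': [-0.001, -43.124, -24.422, 0.072, 0.056, -0.0], 'tool_pos': [226.115, 473.334, 216.248], 'tcp_rot': [-3.14, -0.0, 2.696], 'contact_force': [-0.02, 0.77, 0.369], 'moment': [0.018, -0.041, -0.033], 'grip_width': 91.77}
scene [[0.94, 0.27, -0.2, 251.97], [-0.33, 0.77, -0.54, -678.71], [0.01, 0.57, 0.82, 1134.81], [0.0, 0.0, 0.0, 1.0]] 481.826974513121
meter_box [(0.58, [505.7, -32.6, 127.8])]
knob_grip [(0.69, [525.2, -85.2, 146.2])]
cover_hinge [(0.66, [508.3, -12.7, 127.8])]
toolbox [(0.89, [397.3, 345.7, 145.5])]
hammer [(0.87, [526.1, -260.4, 25.5])]
organiser [(0.91, [490.7, -466.9, 2.8])]
bumper_pot [(0.67, [484.3, 226.0, 39.7])]
top [[0.02, 0.99, -0.12, 306.67], [-1.0, 0.02, -0.0, -29.6], [-0.0, 0.12, 0.99, 1670.39], [0.0, 0.0, 0.0, 1.0]] 549.9544465831849
meter_box [(0.83, [511.5, -2.0, 120.2])]
knob_grip [(0.67, [530.2, -82.4, 128.1])]
cover_hinge [(0.74, [509.9, -0.3, 129.2])]
toolbox [(0.9, [396.9, 395.7, 144.7]), (0.25, [510.2, -3.7, 122.1])]
hammer [(0.56, [525.5, -259.8, 24.7])]
organiser [(0.98, [489.8, -459.5, 9.1])]
bumper_pot []
wrist [[0.43, -0.87, -0.23, 164.08], [0.9, 0.42, 0.11, 504.78], [0.0, -0.26, 0.97, 385.87], [0.0, 0.0, 0.0, 1.0]] 420.6201966708979
meter_box []
knob_grip []
cover_hinge []
toolbox [(0.94, [260.1, 448.2, 146.3])]
hammer []
organiser []
bumper_pot []
```

View pics/top1.png

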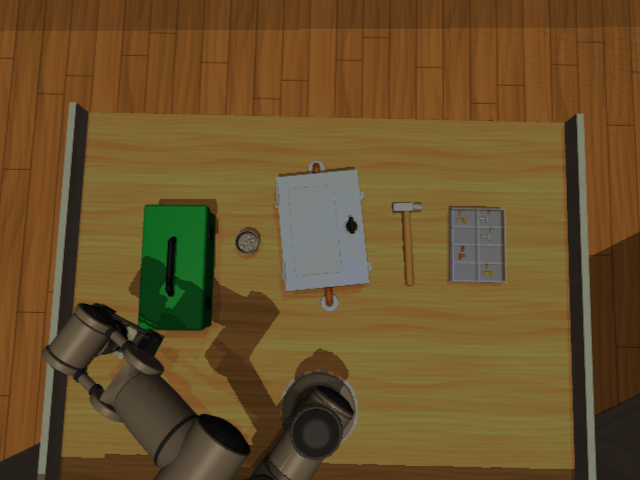

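View pics/scene1.png

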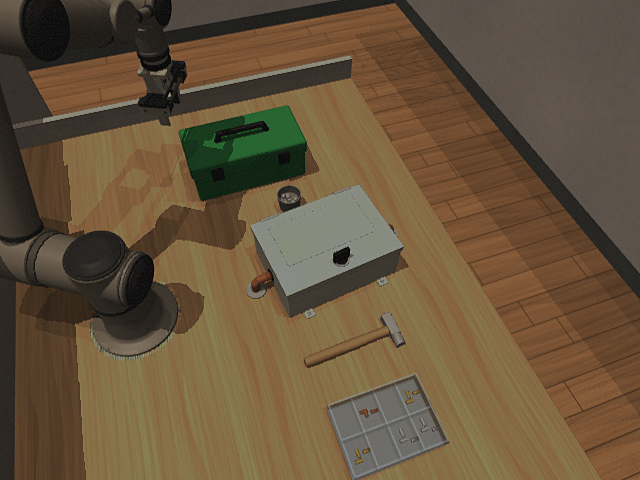

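The top picture shows the box with its cover corners near (276,177), (357,169), (368,284) and (286,291). The knob is at (351,226), on the −y side, with the wing along the box's x (latched). The hinge is on the left (+y), and the yaw is slightly positive. The scene view agrees.

```bash
cat >> h.py <<'E'
def bp(d,u,v,z):
    M=np.array(d['cam_to_world']); r=M[:3,:3]@np.array([(u-d['cx'])/d['fx'],-(v-d['cy'])/d['fy'],-1]); t=M[:3,3]
    return t+r*(z-t[2])/r[2]
def fitcover(d,z=124):
    im=d['img'].astype(int); hsv=cv2.cvtColor(d['img'],cv2.COLOR_RGB2HSV)
    m=((hsv[:,:,1]<70)&(hsv[:,:,2]>120)).astype(np.uint8)
    m=cv2.morphologyEx(m,cv2.MORPH_CLOSE,np.ones((5,5)));m=cv2.morphologyEx(m,cv2.MORPH_OPEN,np.ones((7,7)))
    n,l,s,c=cv2.connectedComponentsWithStats(m)
    return m,l,s,c
E
python3 - <<'E'
from h import *
d=cap('top');print([k for k in d],d['cx'],d['cy'])
m,l,s,c=fitcover(d)
k=l[230,310];print(k,s[k])
cn=max(cv2.findContours((l==k).astype(np.uint8),0,2)[0],key=cv2.contourArea)[:,0]
W=np.array([bp(d,u,v,124)[:2] for u,v in cn.astype(float)],np.float32)
r=cv2.minAreaRect(W);print(r,cv2.boxPoints(r))
for u,v in((276,177),(357,169),(368,284),(286,291)):print(bp(d,u,v,124))
print(bp(d,351,226,160))
E
```

```text
['img', 'fx', 'fy', 'cx', 'cy', 'cam_to_world'] 330.05419184782846 236.31754080092742
1 [ 277  170   94  120 9143]
((518.5775146484375, -2.95916748046875), (325.67620849609375, 244.9439697265625), 6.9057159423828125) [[ 342.19522   99.04534]
 [ 371.64627 -144.12164]
 [ 694.95984 -104.96368]
 [ 665.5088   138.20331]]
[666.1032301  135.63176444 124.        ]
[694.84590576 -96.53190962 124.        ]
[ 365.77791884 -132.89101845  124.        ]
[341.02179921  96.27916675 124.        ]
[523.69748535 -81.05196898 160.        ]
```

```bash
python3 -m handwheel '[[[0,0,40],[0,0,-0.18]],[[0,0,40],[0,0,-0.18]],[[25,-46,20],[0,0,-0.18]],[[25,-46,0],[0,0,-0.18]],[[25,-46,0],[0,0,-0.18]],[[25,-46,0],[0,0,-0.18]],[[25,-46,0],[0,0,-0.18]],[[25,-46,0],[0,0,-0.18]],[[25,-46,0],[0,0,-0.18]],[[25,-46,0],[0,0,-0.18]],[[25,-46,0],[0,0,-0.18]],[[25,-46,0],[0,0,-0.18]]]' 0
python3 -m handwheel '[[[25,-46,0],[0,0,-0.18]],[[20,-46,0],[0,0,-0.18]],[[0,0,0],[0,0,-0.058]],[[0,0,0],[0,0,0]]]'
python3 - <<'E'
from h import *
print(get_obs()['tool_pos'],get_obs()['tcp_rot'])
for c in('wrist','top'):
    d=cap(c,c+'2')
    for t in ('meter_box','knob_grip','cover_hinge'): print(c,t,spot(t,c,d))
E
```

```text
time: 2.75
tool_pos: [477.0, 12.0, 317.1]
tcp_rot: [3.141, -0.0, 0.53]
contact_force: [0.6, 1.0, 0.3]
grip_width: 91.5
time: 3.25
tool_pos: [521.3, -78.8, 316.6]
tcp_rot: [-3.141, 0.001, 0.117]
contact_force: [-0.6, 0.3, -0.1]
grip_width: 91.8
[521.33570558 -78.76929542 316.61608969] [-3.14131085e+00  6.21191363e-04  1.17400286e-01]
wrist meter_box [(0.93, [567.7, 2.2, 122.9])]
wrist knob_grip [(0.59, [529.4, -77.8, 125.9])]
wrist cover_hinge [(0.66, [567.0, 4.1, 123.3])]
top meter_box [(0.57, [514.7, 52.2, 119.1])]
top knob_grip []
top cover_hinge [(0.92, [507.9, 56.8, 129.1])]
```

View pics/wrist2.png

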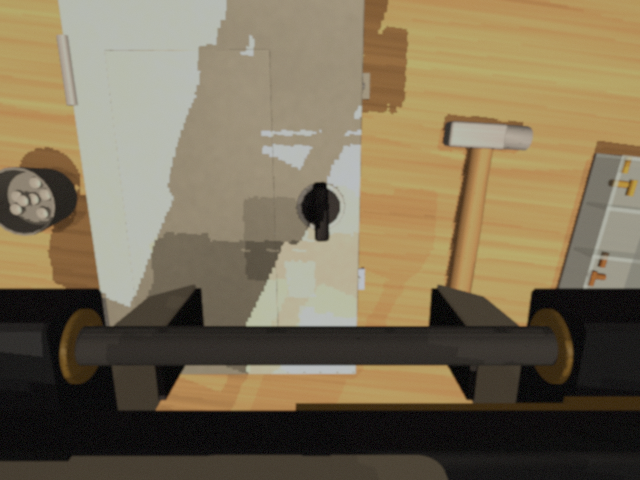

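The wing's top runs from about (320,184) to (321,240), and its base disc is centred at (320,205). The free edge runs from (364,10) to (356,372) and the hinge edge from (62,10) to (107,325). The jaws straddle the wing's line.

Run:
```python
from h import *
d=cap('wrist')
a,b=bp(d,320,184,164),bp(d,321,240,164);print('wing',a,b,(a+b)/2,np.arctan2(*(a-b)[1::-1]))
print('disc',bp(d,320,205,126))
for p,q in(((364,10),(356,372)),((62,10),(107,325))):
    a,b=bp(d,*p,124),bp(d,*q,124);print(a,b,np.arctan2(*(a-b)[1::-1]))
```

```text
wing [553.74130941 -75.96487914 164.        ] [510.11815547 -82.13360341 164.        ] [531.92973244 -79.04924127 164.        ] 0.14047798561502758
disc [531.49723573 -79.06475983 126.        ]
[686.68049361 -94.34588824 124.        ] [ 373.4304696  -133.67008249  124.        ] 0.12488283685059769
[658.64062982 138.15526057 124.        ] [394.53184609 105.33507061 124.        ] 0.12363389156920965
```

```bash
python3 -m handwheel '[[[10,0,-40],[0,0,0.015]],[[0,0,-50],[0,0,0]],[[0,0,-45],[0,0,0]],[[0,0,-25],[0,0,0]],[[0,0,0],[0,0,0]],[[0,0,0],[0,0,0]]]'
python3 -m handwheel '[[[0,0,0],[0,0,0]],[[0,0,0],[0,0,0]],[[0,0,0],[0,0,0]],[[0,0,0],[0,0,0]],[[0,0,0],[0,0,0]],[[0,0,0],[0,0,0]]]' 1
```

```text
time: 4.45
tool_pos: [532.2, -78.5, 158.2]
tcp_rot: [3.141, -0.002, 0.133]
contact_force: [0.6, 0.2, 0.4]
grip_width: 91.6
time: 5.2
tool_pos: [531.4, -78.3, 156.9]
tcp_rot: [3.142, 0.0, 0.133]
contact_force: [-0.6, -0.3, -0.1]
grip_width: 36.3
```

```bash
python3 -m handwheel '[[[0,0,0],[0,0,0]],[[0,0,0],[0,0,0]],[[0,0,0],[0,0,0]],[[0,0,0],[0,0,0]],[[0,0,0],[0,0,0]],[[0,0,0],[0,0,0]]]' 1
```

```text
time: 5.95
tool_pos: [531.3, -78.3, 157.0]
tcp_rot: [3.142, 0.0, 0.133]
contact_force: [0.5, -0.5, -0.2]
grip_width: 0.1
```

Run:
```python
from h import *
d=cap('wrist','wrist3');print(px(d,[531.5,-79,126]),px(d,[531.5,-79,164]),px(d,[531.5,-78.3,135]))
d=cap('scene')
cv2.imwrite('pics/scene3.png',cv2.resize(d['img'][180:320,270:450,::-1],None,fx=4,fy=4,interpolation=2))
```

```text
(np.float64(319.5942180334898), np.float64(277.03324581794084)) (np.float64(320.3586867804472), np.float64(307.28589336456764)) (np.float64(318.30843403609106), np.float64(283.02247607510816))
```

View pics/wrist3.png

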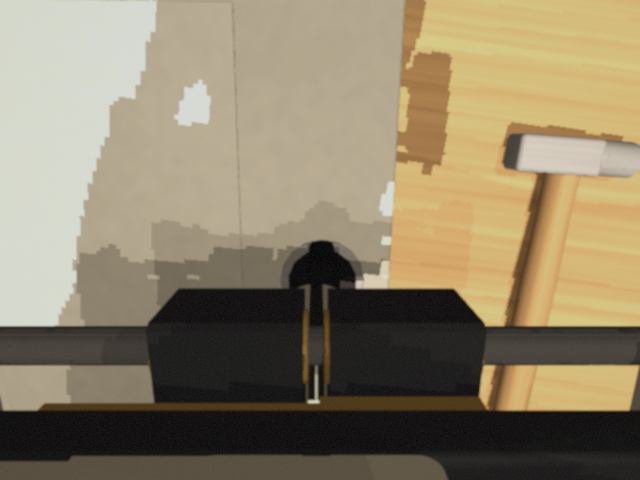

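View pics/scene3.png

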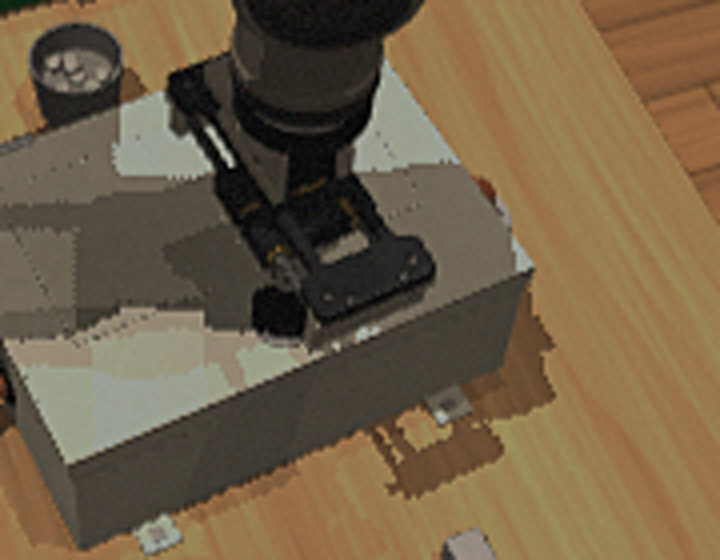

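Run:
```python
from h import *
d=cap('scene')
for p in([531.5,-79,126],[531.5,-79,164],[510,-82,164],[553,-76,164],[531.5,-78.5,135],[524,7,124]):
    u,v=px(d,p);print(p,round((u-270)*4),round((v-180)*4))
for t in ('knob_grip',): print(spot(t,'scene',d))
o=get_obs();print(o['grip_width'],o['tau'])
d=cap('wrist');cv2.imwrite('pics/wrist4.png',cv2.resize(d['img'][230:420,220:420,::-1],None,fx=3,fy=3,interpolation=2))
```

```text
[531.5, -79, 126] 283 314
[531.5, -79, 164] 286 280
[510, -82, 164] 255 294
[553, -76, 164] 317 267
[531.5, -78.5, 135] 284 306
[524, 7, 124] 225 214
[(0.65, [519.7, -87.5, 137.9])]
0.3415104939466241 [ 3.99743303e-04 -4.55179346e+01 -2.28757435e+01  6.03102031e-02
 -5.88735868e-02 -3.63219488e-05]
```

View pics/wrist4.png

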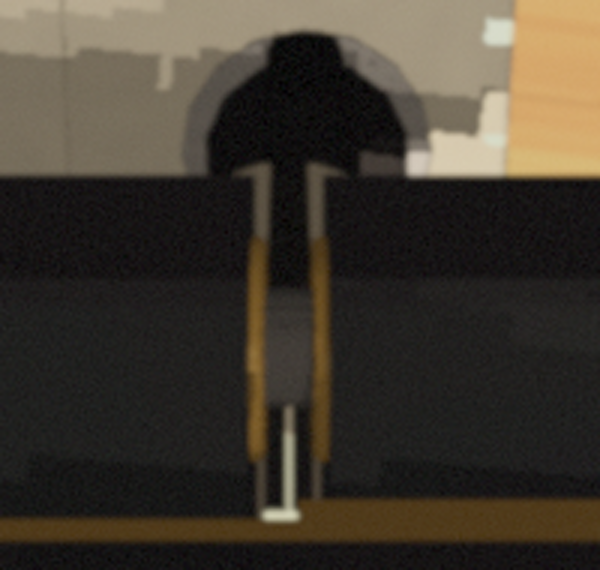

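The crop shows the dark wing between the two pads, about 12 mm apart. The width reading of 0.1 mm contradicts this, so I'll turn the knob and check by picture whether it follows.

```bash
python3 -m handwheel '[[[0,0,0],[0,0,0.16]],[[0,0,0],[0,0,0.16]],[[0,0,0],[0,0,0.16]],[[0,0,0],[0,0,0.16]],[[0,0,0],[0,0,0.16]],[[0,0,0],[0,0,0.16]],[[0,0,0],[0,0,0.16]],[[0,0,0],[0,0,0.16]],[[0,0,0],[0,0,0.16]],[[0,0,0],[0,0,0.08]],[[0,0,0],[0,0,0]],[[0,0,0],[0,0,0]]]'
python3 - <<'E'
from h import *
o=get_obs();print(o['moment'],o['grip_width'])
d=cap('wrist','wrist5')
for p in([531.5,-79,126],[531.5,-79,164],[510,-82,164],[553,-76,164],[534,-101,164],[528.7,-57,164]): print(p,px(d,p))
E
```

```text
time: 7.7
tool_pos: [531.4, -78.3, 156.9]
tcp_rot: [3.142, 0.0, 1.651]
contact_force: [-0.4, 0.5, -1.0]
grip_width: 0.4
[-0.06825119 -0.00919268 -0.00288371] 0.4287971612495859
[531.5, -79, 126] (np.float64(314.71875475051417), np.float64(279.60673971250196))
[531.5, -79, 164] (np.float64(314.591733267837), np.float64(310.39878858760284))
[510, -82, 164] (np.float64(262.5129269274721), np.float64(313.1804832350092))
[553, -76, 164] (np.float64(366.84513885318813), np.float64(307.6077680393292))
[534, -101, 164] (np.float64(316.26048971497613), np.float64(358.17934312548226))
[528.7, -57, 164] (np.float64(312.06610319531495), np.float64(259.33323001671687))
```

View pics/wrist5.png

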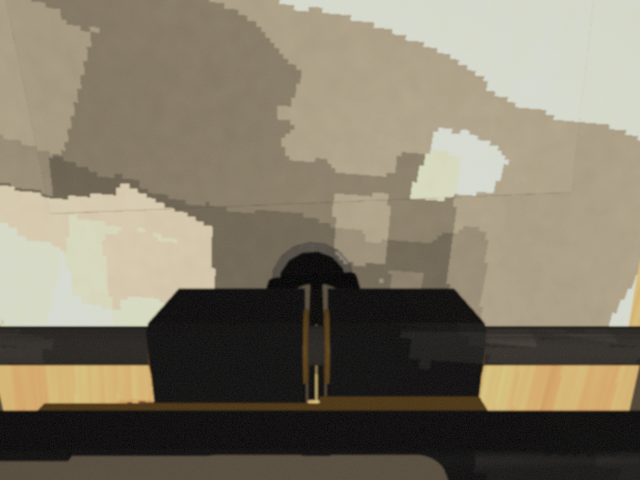

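The wing did not follow. Its ends show at (272,283) and (355,284), still along the box's x, so the jaws closed on nothing. I'll look from the fixed cameras.

Run:
```python
from h import *
d=cap('scene')
a=cv2.resize(d['img'][200:320,290:410,::-1],(590,590),interpolation=2)
def mk(p,c):
    u,v=px(d,p);cv2.circle(a,(int((u-290)*590/120),int((v-200)*590/120)),3,c,-1)
mk([531.4,-78.3,135],(0,0,255));mk([531.4,-78.3,157],(0,255,0));mk([531.4,-78.3,200],(255,0,0));mk([510,-82,164],(0,255,255))
cv2.imwrite('pics/scene6.png',a)
```

```text
(no output)
```

View pics/scene6.png

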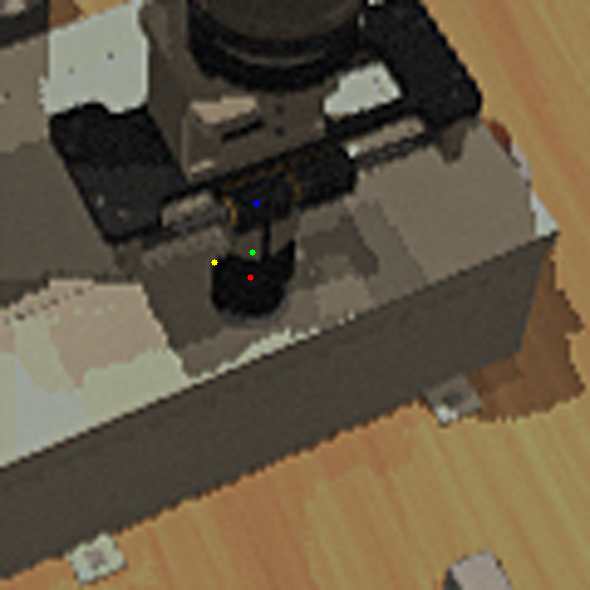

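```bash
for i in 1; do python3 -m handwheel '[[[0,0,-2],[0,0,0]],[[0,0,-1],[0,0,0]],[[0,0,0],[0,0,0]]]'; done; python3 -m handwheel '[[[0,0,-2],[0,0,0]],[[0,0,-1],[0,0,0]],[[0,0,0],[0,0,0]]]'
```

```text
time: 8.18
tool_pos: [531.4, -78.3, 154.4]
tcp_rot: [3.141, 0.0, 1.653]
contact_force: [-1.4, 1.5, 4.0]
grip_width: 0.6
time: 8.55
tool_pos: [531.8, -78.4, 154.0]
tcp_rot: [3.139, 0.001, 1.653]
contact_force: [-7.0, 2.1, 22.9]
grip_width: 0.5
```

Contact at TCP z about 154 fits fingertips resting on top of the wing (164 mm), so the effective tips are higher than I assumed. I'll go up, open, turn back and come down lower, watching the force.

```bash
python3 -m handwheel '[[[0,0,15],[0,0,0]],[[0,0,0],[0,0,-0.18]],[[0,0,0],[0,0,-0.18]],[[0,0,0],[0,0,-0.18]],[[0,0,0],[0,0,-0.18]],[[0,0,0],[0,0,-0.18]],[[0,0,0],[0,0,-0.18]],[[0,0,0],[0,0,-0.18]],[[0,0,0],[0,0,-0.18]],[[0,0,0],[0,0,-0.08]],[[0,0,0],[0,0,0]],[[0,0,0],[0,0,0]]]' 0
python3 -m handwheel '[[[0,0,-10],[0,0,0]],[[0,0,-10],[0,0,0]],[[0,0,-2],[0,0,0]],[[0,0,0],[0,0,0]],[[0,0,0],[0,0,0]]]'
python3 -m handwheel '[[[0,0,-2],[0,0,0]],[[0,0,-1],[0,0,0]],[[0,0,0],[0,0,0]]]'
```

```text
time: 10.05
tool_pos: [531.4, -78.3, 165.9]
tcp_rot: [3.142, 0.0, 0.134]
contact_force: [0.3, 0.8, -0.3]
grip_width: 92.0
time: 10.68
tool_pos: [531.6, -78.4, 144.2]
tcp_rot: [3.141, -0.0, 0.133]
contact_force: [-0.5, -0.0, -0.0]
grip_width: 91.8
time: 11.05
tool_pos: [531.3, -78.3, 140.9]
tcp_rot: [3.142, 0.0, 0.133]
contact_force: [-0.1, 0.1, -0.0]
grip_width: 92.0
```

```bash
python3 -m handwheel '[[[0,0,0],[0,0,0]],[[0,0,0],[0,0,0]],[[0,0,0],[0,0,0]],[[0,0,0],[0,0,0]],[[0,0,0],[0,0,0]],[[0,0,0],[0,0,0]],[[0,0,0],[0,0,0]],[[0,0,0],[0,0,0]],[[0,0,0],[0,0,0]],[[0,0,0],[0,0,0]]]' 1
```

```text
time: 12.3
tool_pos: [531.8, -80.9, 141.1]
tcp_rot: [3.137, -0.0, 0.133]
contact_force: [-0.1, -9.6, -1.0]
grip_width: 11.4
```

Now the jaws hold the wing: the width reads 11.4 mm. A side load of −9.6 N says the knob sits about 4 mm further toward −y. I'll re-centre and turn.

```bash
python3 -m handwheel '[[[0,-4,0],[0,0,0]],[[0,0,0],[0,0,0]],[[0,0,0],[0,0,0]]]'; python3 -m handwheel '[[[0,0,0],[0,0,0.13]],[[0,0,0],[0,0,0.13]],[[0,0,0],[0,0,0.13]],[[0,0,0],[0,0,0]]]'
```

```text
time: 12.68
tool_pos: [531.7, -81.3, 141.0]
tcp_rot: [-3.14, -0.001, 0.133]
contact_force: [2.0, 4.8, -0.1]
grip_width: 11.7
time: 13.18
tool_pos: [531.4, -80.6, 141.0]
tcp_rot: [-3.139, -0.001, 0.525]
contact_force: [1.3, 6.7, 0.5]
grip_width: 11.3
```

```bash
python3 -m handwheel '[[[0,2,0],[0,0,0.13]],[[0,0,0],[0,0,0.13]],[[0,0,0],[0,0,0.13]],[[0,0,0],[0,0,0.13]],[[0,0,0],[0,0,0.13]],[[0,0,0],[0,0,0.13]],[[0,0,0],[0,0,0.13]],[[0,0,0],[0,0,0.13]],[[0,0,0],[0,0,0.09]],[[0,0,0],[0,0,0]]]'; python3 -c "
from h import *
print(get_obs()['moment'])"
```

```text
time: 14.42
tool_pos: [529.7, -79.6, 141.0]
tcp_rot: [-3.138, -0.001, 1.654]
contact_force: [-4.6, 2.7, 4.7]
grip_width: 11.8
[0.49713258 0.95868538 0.05519033]
```

Run:
```python
from h import *
n=np.array([-.1227,.9924])
def P(t,f): 
    y=-198*np.cos(t)+27*np.sin(t)-6*np.sin(f); z=198*np.sin(t)+27*np.cos(t)-6*np.cos(f)
    return np.array([*(n*y),z])
T=np.linspace(0,1.68,23);p0=P(0,0)
p=np.zeros(3)
for a in T[1:]:
    d=np.round(P(a,a/2)-p0-p);p+=d;print(round(a,2),d.astype(int).tolist(),end=' ')
```

```text
0.08 [0, 2, 15] 0.15 [-1, 4, 15] 0.23 [0, 5, 14] 0.31 [-1, 5, 14] 0.38 [-1, 7, 14] 0.46 [-1, 8, 13] 0.53 [-1, 8, 12] 0.61 [-1, 10, 12] 0.69 [-1, 11, 11] 0.76 [-2, 11, 10] 0.84 [-1, 12, 9] 0.92 [-2, 13, 8] 0.99 [-1, 13, 7] 1.07 [-2, 13, 6] 1.15 [-2, 15, 5] 1.22 [-2, 14, 4] 1.3 [-1, 15, 3] 1.37 [-2, 15, 2] 1.45 [-2, 15, 0] 1.53 [-2, 15, 0] 1.6 [-2, 14, -2] 1.68 [-2, 15, -3]
```

```bash
python3 -m handwheel '[[[-1,2,15],[-0.038,-0.005,0]],[[-1,4,15],[-0.038,-0.005,0]],[[0,5,14],[-0.038,-0.005,0]],[[-1,5,14],[-0.038,-0.005,0]],[[0,0,0],[0,0,0]]]'
python3 -c "
from h import *
print(get_obs()['moment'])
d=cap('scene')
cv2.imwrite('pics/scene7.png',cv2.resize(d['img'][120:320,230:430,::-1],(590,590),interpolation=2))"
```

```text
time: 15.05
tool_pos: [527.7, -63.0, 198.6]
tcp_rot: [3.136, 0.152, 1.654]
contact_force: [-0.3, 4.7, -3.5]
grip_width: 11.7
[0.69001167 0.23725716 0.04355562]
```

View pics/scene7.png

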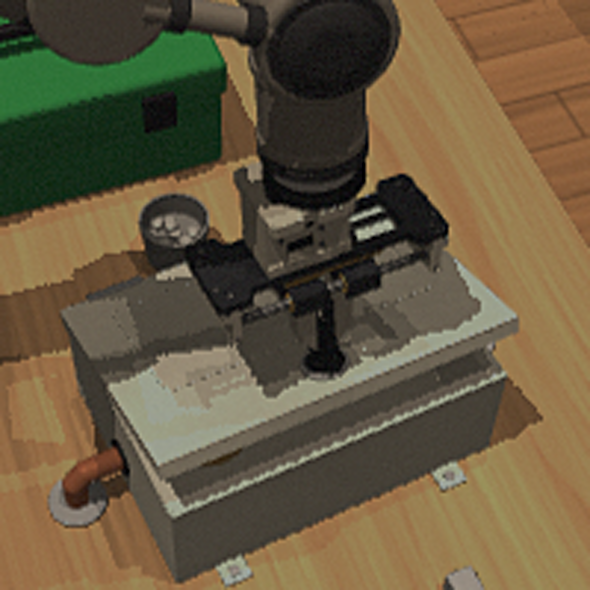

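The cover has come up, opening along its front edge at about (340,430), with the wing held at (325,330). I'll carry on along the arc.

```bash
python3 -m handwheel '[[[-1,7,14],[-0.038,-0.005,0]],[[-1,8,13],[-0.038,-0.005,0]],[[-1,8,12],[-0.038,-0.005,0]],[[-1,10,12],[-0.038,-0.005,0]],[[-1,11,11],[-0.038,-0.005,0]],[[-2,11,10],[-0.038,-0.005,0]],[[-1,12,9],[-0.038,-0.005,0]],[[0,0,0],[0,0,0]]]'
python3 -m handwheel '[[[-2,13,8],[-0.038,-0.005,0]],[[-1,13,7],[-0.038,-0.005,0]],[[-2,13,6],[-0.038,-0.005,0]],[[-2,15,5],[-0.038,-0.005,0]],[[0,0,0],[0,0,0]]]'
python3 -c "
from h import *
print(get_obs()['moment'],get_obs()['joint_positions'])"
```

```text
time: 16.1
tool_pos: [519.6, 3.5, 278.5]
tcp_rot: [3.123, 0.419, 1.651]
contact_force: [-3.6, 4.4, -6.7]
grip_width: 11.4
time: 16.73
tool_pos: [513.0, 57.0, 304.8]
tcp_rot: [3.113, 0.573, 1.646]
contact_force: [-5.1, 3.5, -7.7]
grip_width: 11.6
[ 1.07967574  0.53911095 -0.18393279] [ 0.30302541  0.35080456  1.41189521 -0.56477389  1.50344935  0.2946395 ]
```

```bash
python3 -m handwheel '[[[-2,14,4],[-0.038,-0.005,0]],[[-1,15,3],[-0.038,-0.005,0]],[[-2,15,2],[-0.038,-0.005,0]],[[-2,15,0],[-0.038,-0.005,0]],[[-2,15,0],[-0.038,-0.005,0]],[[0,0,0],[0,0,0]]]'
python3 -m handwheel '[[[-2,14,-2],[-0.038,-0.005,0]],[[-2,15,-3],[-0.038,-0.005,0]],[[0,0,0],[0,0,0]],[[0,0,0],[0,0,0]]]'
python3 -c "
from h import *
print(get_obs()['moment'],get_obs()['joint_positions'])
d=cap('scene')
cv2.imwrite('pics/scene8.png',cv2.resize(d['img'][80:320,210:450,::-1],(590,590),interpolation=2))"
```

```text
time: 17.48
tool_pos: [504.0, 130.7, 313.3]
tcp_rot: [3.1, 0.764, 1.638]
contact_force: [-4.0, 1.0, -12.6]
grip_width: 11.8
time: 17.98
tool_pos: [500.5, 159.3, 309.0]
tcp_rot: [3.089, 0.839, 1.63]
contact_force: [-1.6, -1.7, -16.3]
grip_width: 11.4
[ 2.01012033  0.5246631  -0.09854949] [ 0.58376856  0.52542109  1.27839505 -0.74529279  1.73532364  0.52889625]
```

View pics/scene8.png

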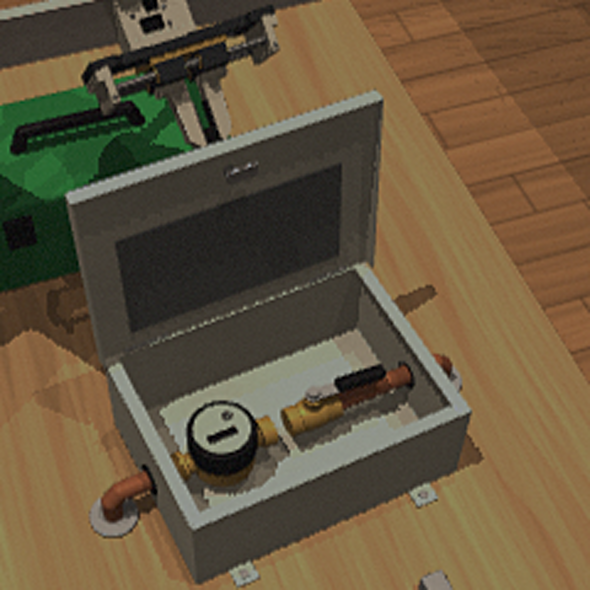

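The cover stands about upright. Inside are the meter at (222,435), the lever's axis at (316,400) and the black grip from (337,388) to (385,370), along the pipe.

```bash
python3 -m handwheel '[[[0,0,0],[0,0,0]],[[0,0,0],[0,0,0]],[[0,0,0],[0,0,0]],[[0,0,0],[0,0,0]],[[0,0,0],[0,0,0]],[[-2,15,14],[0,0,0]],[[-3,22,21],[0,0,0]],[[-2,15,20],[0,0,0]],[[0,0,50],[0,0,0]],[[0,0,30],[0,0,0]]]' 0
python3 - <<'E'
from h import *
from scipy.optimize import least_squares
d=cap('scene','scene9'); k=240/590
C=[(210+68*k,80+197*k),(210+382*k,80+96*k)]
yaw=.123;o=np.array([519.1,1.6])
def w(b): 
    c,s=np.cos(yaw),np.sin(yaw);return np.array([o[0]+c*b[0]-s*b[1],o[1]+s*b[0]+c*b[1],b[2]])
def f(q):
    t=q[0];r=[]
    for x,c in zip((-164,164),C):
        p=w([x,115-236*np.cos(t)+4*np.sin(t),120+236*np.sin(t)+4*np.cos(t)]);r+=list(np.array(px(d,p))-c)
    return r
for t in (1.4,1.5,1.57,1.65,1.75,1.8):print(t,np.round(f([t]),1))
def box(u,v,z):
    p=bp(d,210+u*k,80+v*k,z)[:2]-o;c,s=np.cos(yaw),np.sin(yaw);return np.round([c*p[0]+s*p[1],-s*p[0]+c*p[1]],1)
print('axis',box(316,395,95),'grip ends',box(337,386,88),box(385,370,88),'meter',box(222,420,87))
print(spot('lever_grip','scene',d),spot('lever_axis','scene',d),spot('meter','scene',d))
d=cap('top');print(spot('lever_grip','top',d),spot('meter','top',d),spot('lever_axis','top',d))
print('expected grip',w([100,0,83]),w([35,0,83]),w([-75,0,87]))
E
```

```text
time: 19.27
tool_pos: [493.3, 212.0, 447.2]
tcp_rot: [3.083, 0.841, 1.626]
contact_force: [-0.6, 0.2, 0.2]
grip_width: 91.6
1.4 [ 6.6 14.9  8.2 11.1]
1.5 [2.5 7.1 3.3 4.3]
1.57 [-0.2  2.2 -0.1 -0. ]
1.65 [-3.1 -2.9 -4.  -4.4]
1.75 [-6.6 -8.4 -8.8 -8.9]
1.8 [ -8.2 -10.8 -11.1 -10.9]
axis [ 34.3 -11.8] grip ends [63. -7.] [120.7 -11.3] meter [-68.1   8.5]
[(0.65, [595.6, 1.4, 85.3]), (0.51, [510.2, 106.7, 113.6])] [(0.71, [591.8, 3.6, 91.1]), (0.58, [347.7, 389.7, 150.8])] [(0.97, [444.4, -21.3, 85.1])]
[(0.54, [438.0, -8.5, 88.8]), (0.53, [589.9, 7.4, 89.1])] [(0.79, [438.4, -10.3, 90.6])] [(0.52, [583.6, -0.7, 86.0]), (0.33, [483.9, 223.7, 31.6])]
expected grip [618.34450321  13.869009    83.        ] [553.83557612   5.89415315  83.        ] [444.66662259  -7.60175675  87.        ]
```

Fitting the cover's corners gives about 1.59 rad. Next comes the lever. The wrist camera side of the tool must stay clear of the upright cover, so I'll go in tilted 0.2 rad away from it.

Run:
```python
from h import *
from scipy.spatial.transform import Rotation as R
o=get_obs();yaw=.123;O=np.array([519.1,1.6])
c,s=np.cos(yaw),np.sin(yaw)
w=lambda x,y,z:np.array([O[0]+c*x-s*y,O[1]+s*x+c*y,z])
Rc=R.from_euler('xyz',o['tcp_rot'])
Rt=R.from_rotvec(.2*np.array([c,s,0]))*R.from_euler('xyz',[np.pi,0,.123+np.pi/2])
print('turn',(Rt*Rc.inv()).as_rotvec(), 'shift',w(95,28,400)-o['tool_pos'],w(95,28,82))
A=np.array([35,0])
T=np.linspace(0,1.571,17);p=None
for t in T:
    lat,rad=28,60
    q=A+rad*np.array([np.cos(t),-np.sin(t)])+lat*np.array([np.sin(t),np.cos(t)])
    q=w(*q,82);print(round(t,2),np.round(q[:2],1),end=' ')
```

```text
turn [1.03414382 0.14615698 0.0400417 ] shift [ 116.63529669 -170.59681999  -43.71339414] [609.94695553  41.04401945  82.        ]
0.0 [609.9  41. ] 0.1 [613.1  35.4] 0.2 [615.7  29.4] 0.29 [617.7  23.2] 0.39 [619.1  16.9] 0.49 [619.9  10.4] 0.59 [620.    3.9] 0.69 [619.5  -2.5] 0.79 [618.4  -8.9] 0.88 [616.6 -15.2] 0.98 [614.2 -21.2] 1.08 [611.3 -27. ] 1.18 [607.8 -32.5] 1.28 [603.8 -37.6] 1.37 [599.2 -42.3] 1.47 [594.3 -46.5] 1.57 [589.  -50.2]
```

```bash
python3 -m handwheel '[[[12,-17,5],[0.103,0.015,0.004]],[[12,-17,0],[0.103,0.015,0.004]],[[12,-17,0],[0.103,0.015,0.004]],[[12,-17,0],[0.103,0.015,0.004]],[[12,-17,0],[0.103,0.015,0.004]],[[12,-17,0],[0.103,0.015,0.004]],[[12,-17,0],[0.103,0.015,0.004]],[[12,-17,0],[0.103,0.015,0.004]],[[11,-17,0],[0.103,0.015,0.004]],[[11,-17,0],[0.103,0.015,0.004]],[[0,0,0],[0,0,0]]]' 1
python3 - <<'E'
from h import *
o=get_obs();print(o['tool_pos'],o['tcp_rot'],o['joint_positions'])
d=cap('wrist','wrist10')
for t in('lever_grip','lever_axis','meter'):print(t,spot(t,'wrist',d))
for p in ([609.9,41,82],[618.3,13.9,90],[553.8,5.9,83]):print(px(d,p))
E
```

```text
time: 21.05
tool_pos: [612.2, 38.5, 447.4]
tcp_rot: [-3.135, -0.199, 1.687]
contact_force: [0.2, 0.6, -0.4]
grip_width: 0.5
[612.22153696  38.48957609 447.37163778] [-3.13468317 -0.19889417  1.68709252] [-0.16416187  0.51729026  0.65101121  0.21090434  2.02685324 -0.19306499]
lever_grip [(0.2, [597.2, 7.2, 86.9])]
lever_axis [(0.69, [594.8, 8.9, 86.7])]
meter [(0.81, [449.0, -4.4, 86.9]), (0.18, [502.4, 151.8, 324.6])]
(np.float64(315.42937548140503), np.float64(244.84634349418496))
(np.float64(319.38696494729555), np.float64(266.9469644772276))
(np.float64(269.37166871919186), np.float64(266.5307119977614))
```

View pics/wrist10.png

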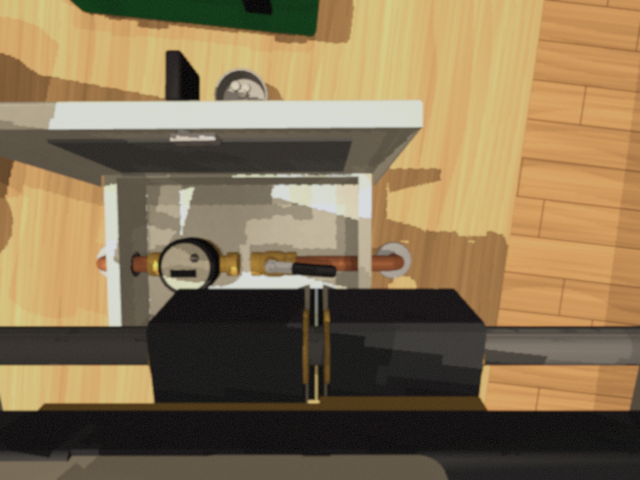

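The wrist view shows the lever's axis at (273,267) and the grip from (292,268) to (336,271), slightly clockwise, with free floor above it toward the cover. This agrees with the projected positions to a few millimetres.

```bash
python3 -m handwheel '[[[0,3,-45],[0,0,0]],[[0,0,-45],[0,0,0]],[[0,0,-45],[0,0,0]],[[0,0,-45],[0,0,0]],[[0,0,-45],[0,0,0]],[[0,0,-40],[0,0,0]],[[0,0,-30],[0,0,0]],[[0,0,-20],[0,0,0]],[[0,0,-10],[0,0,0]],[[0,0,0],[0,0,0]],[[0,0,0],[0,0,0]]]'
python3 -m handwheel '[[[0,0,-14],[0,0,0]],[[0,0,-14],[0,0,0]],[[0,0,-10],[0,0,0]],[[0,0,0],[0,0,0]]]'
python3 - <<'E'
from h import *
d=cap('scene')
cv2.imwrite('pics/scene11.png',cv2.resize(d['img'][80:320,210:450,::-1],(590,590),interpolation=2))
E
```

```text
time: 22.62
tool_pos: [611.9, 45.0, 126.1]
tcp_rot: [-3.141, -0.197, 1.694]
contact_force: [0.7, -0.1, -0.0]
grip_width: 0.4
time: 23.12
tool_pos: [610.6, 44.7, 85.6]
tcp_rot: [-3.137, -0.198, 1.693]
contact_force: [-0.2, 0.5, -0.4]
grip_width: 0.2
```

```bash
cat > arc.py <<'E'
from h import *
import sys
yaw=.123;O=np.array([519.1,1.6]);c,s=np.cos(yaw),np.sin(yaw)
M=np.array([[c,-s],[s,c]]);A=np.array([36,0])
p=get_obs()['tool_pos'][:2];b=M.T@(p-O);print('box',b.round(1))
lat,rad=float(sys.argv[1]),float(sys.argv[2])
for t in np.arange(float(sys.argv[3]),float(sys.argv[4])+1e-6,float(sys.argv[5])):
    q=O+M@(A+rad*np.array([np.cos(t),-np.sin(t)])+lat*np.array([np.sin(t),np.cos(t)]))
    d=np.round(q-p,1);p=p+d;print(round(t,2),d.tolist())
E
python3 arc.py 18 60 0 1.5 0.125
```

```text
box [96.6 31.5]
0.0 [1.0, -13.5]
0.12 [2.7, -7.3]
0.25 [1.8, -7.6]
0.38 [0.8, -7.8]
0.5 [-0.2, -7.9]
0.62 [-1.1, -7.7]
0.75 [-2.2, -7.5]
0.88 [-3.0, -7.2]
1.0 [-3.9, -6.8]
1.12 [-4.7, -6.3]
1.25 [-5.5, -5.6]
1.38 [-6.1, -4.8]
1.5 [-6.7, -4.1]
```

View pics/scene11.png

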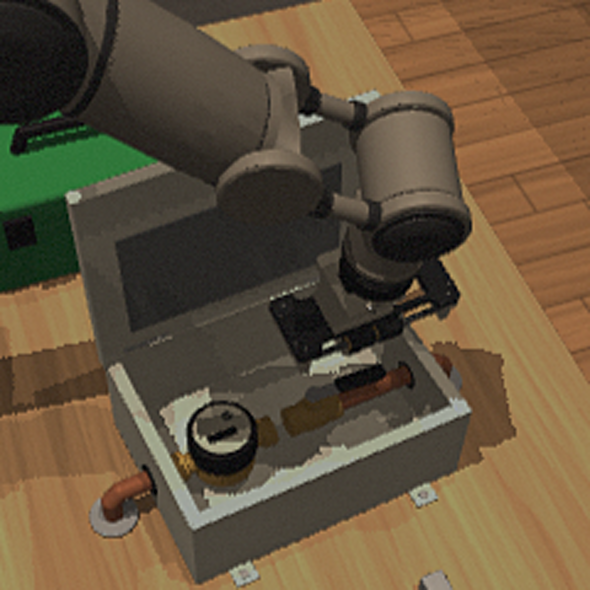

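The gripper is down inside the box behind the lever at (370,330), with the cover untouched and the meter at (222,440) clear. I'll go 8 mm lower and push.

```bash
python3 -m handwheel '[[[0,0,-5],[0,0,0]],[[0,0,-3],[0,0,0]],[[1,-5,0],[0,0,0]],[[0,-5,0],[0,0,0]],[[0,-4,0],[0,0,0]],[[0,0,0],[0,0,0]]]'
python3 -m handwheel '[[[1,-4,0],[0,0,-0.06]],[[1,-4,0],[0,0,-0.06]],[[1,-4,0],[0,0,-0.06]],[[1,-4,0],[0,0,-0.06]],[[0,0,0],[0,0,0]]]'
```

```text
time: 23.92
tool_pos: [612.4, 30.2, 79.0]
tcp_rot: [-3.139, -0.198, 1.693]
contact_force: [-0.9, -0.3, -0.1]
grip_width: 0.7
time: 24.55
tool_pos: [616.5, 16.7, 79.1]
tcp_rot: [-3.139, -0.201, 1.453]
contact_force: [2.4, 8.1, -1.5]
grip_width: 0.3
```

```bash
python3 -m handwheel '[[[0.5,-4,0],[0,0,-0.0625]],[[0.4,-4,0],[0,0,-0.0625]],[[0,-4,0],[0,0,-0.0625]],[[-0.1,-4,0],[0,0,-0.0625]],[[-0.5,-4,0],[0,0,-0.0625]],[[-0.6,-4,0],[0,0,-0.0625]],[[-1,-4,0],[0,0,-0.0625]],[[-1.1,-3.7,0],[0,0,-0.0625]],[[-1.5,-3.6,0],[0,0,-0.0625]],[[-1.5,-3.6,0],[0,0,-0.0625]],[[0,0,0],[0,0,0]]]'
python3 arc.py 18 60 0.875 1.5 0.125
```

```text
time: 25.92
tool_pos: [611.3, -22.4, 79.1]
tcp_rot: [-3.138, -0.2, 0.827]
contact_force: [2.6, 6.1, -2.4]
grip_width: 0.3
box [ 88.5 -35.2]
0.88 [-0.3, 0.6]
1.0 [-3.9, -6.8]
1.12 [-4.8, -6.2]
1.25 [-5.4, -5.6]
1.38 [-6.2, -4.9]
1.5 [-6.6, -4.1]
```

```bash
python3 -m handwheel '[[[-2,-3.4,0],[0,0,-0.0625]],[[-2,-3.3,0],[0,0,-0.0625]],[[-2.4,-3.1,0],[0,0,-0.0625]],[[-2.4,-3.1,0],[0,0,-0.0625]],[[-2.7,-2.8,0],[0,0,-0.0625]],[[-2.7,-2.8,0],[0,0,-0.0625]],[[-3,-2.5,0],[0,0,-0.0625]],[[-3,-2.4,0],[0,0,-0.0625]],[[0,0,0],[0,0,0]]]'
python3 arc.py 18 60 1.3755 1.6 0.05
```

```text
time: 27.05
tool_pos: [592.1, -46.5, 79.6]
tcp_rot: [-3.139, -0.201, 0.327]
contact_force: [5.0, 4.4, -2.3]
grip_width: 0.2
box [ 66.5 -56.7]
1.38 [-1.4, 1.2]
1.43 [-2.6, -1.7]
1.48 [-2.7, -1.6]
1.53 [-2.8, -1.5]
1.58 [-2.8, -1.3]
```

```bash
python3 -m handwheel '[[[-2.6,-1.3,0],[0,0,-0.05]],[[-2.7,-1.3,0],[0,0,-0.05]],[[0,0,0],[0,0,0]],[[0,0,0],[0,0,0]]]'
python3 -m handwheel '[[[-1.5,-0.6,0],[0,0,-0.025]],[[0,0,0],[0,0,0]],[[0,0,0],[0,0,0]]]'
python3 -m handwheel '[[[-1.5,-0.6,0],[0,0,-0.025]],[[0,0,0],[0,0,0]],[[0,0,0],[0,0,0]]]'
```

```text
time: 27.55
tool_pos: [587.4, -49.7, 79.7]
tcp_rot: [-3.14, -0.202, 0.228]
contact_force: [6.5, 2.4, -2.5]
grip_width: 0.7
time: 27.92
tool_pos: [586.1, -50.5, 79.8]
tcp_rot: [-3.14, -0.202, 0.203]
contact_force: [7.0, 2.7, -3.1]
grip_width: 0.7
time: 28.3
tool_pos: [584.7, -51.2, 79.8]
tcp_rot: [-3.14, -0.203, 0.178]
contact_force: [7.9, 3.0, -3.4]
grip_width: 0.2
```

```bash
python3 -m handwheel '[[[-1.5,-0.5,0],[0,0,-0.025]],[[0,0,0],[0,0,0]],[[0,0,0],[0,0,0]]]'
python3 -m handwheel '[[[-1.5,-0.4,0],[0,0,-0.025]],[[0,0,0],[0,0,0]],[[0,0,0],[0,0,0]]]'
```

```text
time: 28.68
tool_pos: [583.3, -51.9, 79.8]
tcp_rot: [-3.14, -0.203, 0.153]
contact_force: [7.2, 1.8, -3.2]
grip_width: 0.2
time: 29.05
tool_pos: [582.2, -52.5, 80.0]
tcp_rot: [-3.141, -0.204, 0.128]
contact_force: [7.9, 0.3, -3.6]
grip_width: 0.7
```

```bash
python3 -m handwheel '[[[-1.5,-0.2,0],[0,0,0]],[[0,0,0],[0,0,0]],[[0,0,0],[0,0,0]]]'
python3 -m handwheel '[[[-1.5,-0.2,0],[0,0,0]],[[0,0,0],[0,0,0]],[[0,0,0],[0,0,0]]]'
```

```text
time: 29.42
tool_pos: [581.8, -52.6, 80.3]
tcp_rot: [-3.141, -0.206, 0.128]
contact_force: [12.3, 2.5, -6.7]
grip_width: 0.4
time: 29.8
tool_pos: [581.3, -52.8, 80.6]
tcp_rot: [-3.142, -0.208, 0.128]
contact_force: [15.5, 3.4, -7.3]
grip_width: 0.2
```

The force now rises without motion (12 → 15.5 N), so the lever is at its stop. I'll back off and go up.

```bash
python3 -m handwheel '[[[-1,0,0],[0,0,0]],[[0,0,0],[0,0,0]],[[8,1,0],[0,0,0]],[[10,1,0],[0,0,0]],[[0,0,0],[0,0,0]],[[0,0,30],[0,0,0]],[[0,0,45],[0,0,0]],[[0,0,50],[0,0,0]],[[0,0,50],[0,0,0]],[[0,-30,50],[0,0,0]],[[0,-40,40],[0,0,0]],[[0,0,0],[0,0,0]]]'
python3 - <<'E'
from h import *
o=get_obs();print(o['time'])
yaw=.123;O=np.array([519.1,1.6]);c,s=np.cos(yaw),np.sin(yaw);M=np.array([[c,-s],[s,c]])
for cam in('wrist','scene','top'):
    d=cap(cam,cam+'12')
    for t in('lever_grip','lever_axis','meter','cover_hinge','toolbox','hammer','organiser','bumper_pot'):
        r=spot(t,cam,d);print(cam,t,[(a,p,(M.T@(np.array(p[:2])-O)).round().tolist()) for a,p in r[:1]])
# black pixels at grip height in box frame
from sys import stdout
for cam in('wrist','scene'):
    d=cap(cam);im=d['img']
    print(cam)
    for y in range(45,-111,-10):
        row=''
        for x in range(10,131,8):
            u,v=px(d,[*(O+M@[x,y]),90]);u,v=int(round(u)),int(round(v))
            row+='%4d'%(im[v,u].mean() if 0<=u<640 and 0<=v<480 else -1)
        print(y,row)
E
```

```text
time: 31.3
tool_pos: [594.1, -123.4, 347.2]
tcp_rot: [3.141, -0.203, 0.126]
contact_force: [0.2, 0.1, 0.0]
grip_width: 0.2
31.3
wrist lever_grip [(0.67, [560.7, -36.2, 89.1], [37.0, -43.0])]
wrist lever_axis [(0.95, [561.8, -33.0, 88.1], [38.0, -40.0])]
wrist meter [(0.34, [545.6, -453.9, 7.8], [-30.0, -455.0])]
wrist cover_hinge [(0.92, [568.2, 127.2, 162.7], [64.0, 119.0])]
wrist toolbox []
wrist hammer [(0.87, [606.4, -249.0, 25.4], [56.0, -259.0])]
wrist organiser [(0.57, [548.7, -453.1, 8.6], [-26.0, -455.0])]
wrist bumper_pot []
scene lever_grip [(0.49, [556.0, -37.7, 89.1], [32.0, -44.0])]
scene lever_axis [(0.53, [558.2, -34.7, 88.6], [34.0, -41.0])]
scene meter [(0.73, [445.9, -21.7, 82.9], [-76.0, -14.0])]
scene cover_hinge [(0.78, [477.2, 119.9, 252.2], [-27.0, 123.0])]
scene toolbox [(0.64, [324.3, 363.3, 146.3], [-149.0, 383.0])]
scene hammer [(0.67, [473.8, 120.0, 253.5], [-30.0, 123.0])]
scene organiser [(0.85, [493.5, -467.1, 4.5], [-83.0, -462.0])]
scene bumper_pot [(0.52, [556.7, -32.5, 89.8], [33.0, -38.0])]
top lever_grip [(0.62, [557.1, -16.1, 87.7], [36.0, -22.0
[... 1932 characters left out ...]
1  78  81
-15   70  42  40  88  63  76 111 112 109 113 106 113  85 108  77  72
-25   71  59  61  88  65  78  63  60  97  99 103  97 103 103  83  73
-35   57  47  13  14  33  66  60  64  59  56  42  53  59  42  57  52
-45   42  44  10  24  28  69  63  65  66  63  83  65  62  63  60  49
-55   64  66  30  15  48  97  96  97  95  93  64  60  61  59  51  82
-65   94  92  28  17  53 112  98 113 112 102 153 164 145 141  89  82
-75  111 109  40  13  48 110 109 110 109 110  82  83  53 144  78  56
-85   83  61  68 101  93  99 142 142 170 172 171 173 129 132  86 114
-95   90  61  94  92  94 103 156 171 171 160 175 169 169 171 109 114
-105   62  65  65  65  63  63  65  65  67  68  61  66  65  64  68  68
```

Run:
```python
from h import *
yaw=.123;O=np.array([519.1,1.6]);c,s=np.cos(yaw),np.sin(yaw);M=np.array([[c,-s],[s,c]])
d=cap('wrist');g=d['img'].mean(2);P=[];W=[]
for y in np.arange(-90,-25,1.):
    xs=[x for x in np.arange(22,62,.5) if g[tuple(int(round(k)) for k in px(d,[*(O+M@[x,y]),90])[::-1])]<45]
    if len(xs)>5:P.append((y,np.mean(xs)));W.append(len(xs)*.5)
P=np.array(P);k=np.polyfit(P[:,0],P[:,1],1);print(P[[0,-1]],np.mean(W),'slope',k,'lever est',1.571-k[0] if 1 else 0)
# pipe/wall reference: flange edge direction
pts=[]
for x in np.arange(20,110,3.):
    col=[g[tuple(int(round(k)) for k in px(d,[*(O+M@[x,y]),120])[::-1])] for y in np.arange(-112,-80,.5)]
    pts.append((x,-112+.5*np.argmin(np.diff(col))))
pts=np.array(pts);m=np.median(pts[:,1]);pts=pts[abs(pts[:,1]-m)<5];print('flange',m,len(pts),np.polyfit(pts[:,0],pts[:,1],1))
print(get_obs()['contact_force'])
```

```text
[[-83.   37.5]
 [-29.   36.5]] 13.436363636363636 slope [-1.43037518e-02  3.60308081e+01] lever est 1.585303751803752
flange -99.5 17 [ 2.60757973e-03 -9.95780363e+01]
[ 0.09644128  0.54905522 -0.30050142]
```

```bash
python3 -c "
from h import *
bot.close_job();print(get_obs()['time'])"
```

```text
the job is handed in; nothing more can be done
the job is handed in; nothing more can be done
```

The water is shut off, and I handed the job in at about 31 s of the 72 s allowed; handing in gives no verdict. I turned the knob to about 1.53 rad, lifted the cover by it, and pushed the lever with closed fingers until the force rose at its stop.

**Last checks**
- **Cover:** it stood at about 1.59 rad, from a fit to its corners in the picture taken with the jaws still on it. The last network readings still put it upright, but I did not fit the angle again.
- **Lever:** it is at about 1.56 rad, from a line fit in the wrist picture (1.48 needed). The last reading before I backed off was 15.5 N along x. I then pushed 1 mm further without reading the force, so the peak is not known; the limit is 40 N.
- **Hand-in:** the gripper was well clear of everything and read almost no force.

**What failed or disagreed**
- **First grasp:** the first grasp of the knob missed, because the fingertips reach about 10 mm past the TCP, not the stated 22. They closed above the wing, turned in the air and pressed on it with about 23 N. I went lower and the second grasp held.
- **Other things on the shelf:** the toolbox, organiser and bumper pot were detected within about 4 mm of their first positions by the top camera (the bumper pot's first fix was from the scene camera). The hammer's last readings were inconsistent, probably because only part of it was in view. I took no clean final fix on it; the arm was not near it.
- **Meter:** I saw no sign of contact with it, but its position readings scattered by up to about 30 mm between cameras.

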